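Set the pressing plate on the inlay jig

ROBOT

A 7-joint arm with a two-finger parallel gripper is mounted at the origin on the work surface. World frame = base frame: x ahead of the robot, y to its left, z up, the work surface at z = 0. Lengths are in m, angles in rad, forces in N, time in s.
With the tool pointing down it reaches from about 0.35 to 0.9 m from the base axis. Payload 8.1 kg.
Tool frame: the origin (TCP) lies on the centre line of the jaws, within the pads' length; the fingertips stand 14 mm ahead of it and the grasp point (between the pads) lies 5 mm behind it (arm.tip_reach is the distance from the TCP to the fingertips, in m); z points along the fingers, y is the direction in which the jaws open and shut (so a half turn about z gives the same grasp; the last joint's range is limited). The gripper opens to 92 mm and grips with 3 to 60 N. Pads are 19 mm wide; open, the fingers measure 130 mm over their backs; the gripper's body (75 mm by 190 mm) begins 47 mm behind the grasp point.
Start: joints at [1.051, 0.434, 0.025, 1.573, -0.012, 1.134, -0.075], TCP at [0.253, -0.572, 0.241] pointing down, gripper open.
Joint ranges: [-2.62, 2.62], [-0.44, 2.09], [-1.27, 1.32], [0.08, 2.57], [-1.32, 4.46], [0.12, 2], [-2.74, 2.74]. Speed limits (rad/s): [2.22, 2.22, 3.01, 3.01, 3.14, 3.14, 3.14].

INTERFACE

Orientations are given as a rotation vector (axis times angle).
In Python, from cell import sensors, vision, arm, nets gives the robot as it stands.
- The arm moves only by the shell command python3 -m handwheel 'ROWS' [FORCE]. ROWS is JSON, a list of rows, each an object of numbers: "tx", "ty", "tz": the shift along the tool's x, y, z in cm; "wx", "wy", "wz": the turn, a rotation vector about the tool's x, y, z in degrees; "claw": the opening, from 0 (shut) to 1 (fully open). A call has 1 to 12 rows; each row is the pose to reach, as a shift and turn from the pose commanded when the call began, along the tool's axes at that moment; what a row does not reach only later rows make up. A row lasts 1/12 s, in which the tool goes at most 41.7 mm and 7.16 degrees, less where a joint would pass 70% of its speed; a pose out of reach is approached as far as the arm can. A call with a gripper value outside its range is refused whole. The fingers move at their own pace and stop on an object; FORCE is the grip in N (left out, the last holds). Time passes only in rows, so rows that repeat a pose let the fingers close. It gives the time, the measured TCP pose, the force and the opening at its end, in the units of the state.
- sensors.observe(): the state, without advancing time (a new reading comes with each control period).
- vision.get_image(name): name is "scene" or "top"; returns (picture, depth): 384x512x3 uint8, blue, green, red; 384x512 float32, m along the optical axis (not along the pixel's ray), 0 where there is no reading.
- vision.camera_model(name): a dict with "K" (3x3 intrinsics, pixels), "xyz" and "attitude" of the camera in the world. Camera axes: x right, y down, z forward; pixel columns grow to the right and rows downward; lengths in m; the calibration is good to about 2 mm. A picture is of the moment at which its call begins. camera_model takes no time and is no camera call.
- arm.sign_off(): hands the job in, once; it reports no verdict.
Trained networks look in the newest picture that a camera, given by its name, has taken for a name from the list of things; names that differ only in an ending like _2 or _b are one class to them, and where a whole thing is asked for, a point or a joint stands for the part that bears it (a point fixed in the world has none). Each returns a list of dicts, best first, with "score" (0 to 1); they miss things now and then, are a little off and sometimes report something else, mostly with a low value. They report only what shows in the picture. A call takes as long as a camera call. They do not tell look-alikes from the thing itself.
- nets.cut_out(label, camera): "region" (384x512 bool, what is visible of it) and "uv" ([column, row] in pixels, amid what is visible of it).
The state is a dict: "clock": time; "joints": joint angles; "dq": joint speeds; "joint_efforts": joint torques, N m; "position": TCP position; "ee_rot": TCP orientation; "force": force on the tool from outside, world axes, zero at the start; "ft_torque": the same for the moment, N m; "width": opening from 0.0 (shut) to 1.0 (fully open).
Only numpy, scipy, OpenCV 4.12 (cv2) and the standard library are available. Lean on these libraries where they do the work, as an engineer would, in place of code of your own. Each camera call takes 0.05 s, during which the arm holds its last target.

TASK

Pull the tray of the small wooden curing cabinet out to its stop; it has a pull bar in front. Then take the pressing plate (the larger of the two metal plates with a wooden handle, the one with two holes) and lower it, kept level, over the tray's two guide pins until it lies flat on the lacquered coaster, without letting it drop. Leave it there with the tray out, and leave the other things on the bench as they lie.

Things in the scene. Friction and masses are not known exactly. Their poses are not given: they have to be found in the camera images.
- tray (a joint): how far the tray is pulled out of the cabinet, in m: 0 = shut, 0.18 = at its stop. It starts somewhere between 0 and 0.02. The tray slides level along the minus x axis of tray_bar, stiff enough (about 2 N) to stay where it is left.
- cabinet: low wooden curing cabinet, fixed to the bench: 200 mm wide (y), 250 mm deep (x), 112 mm high; origin at bench height under the middle of its front face; x points from the front into it. Its one tray has a front panel 14 mm thick, top 99 mm above the bench, flush with the cabinet's front when shut.
- tray_bar (a point): centre of the pull bar on the tray's front panel: a round steel rod 10 mm thick and 100 mm long, level, along this point's y, 85 mm above the bench, 48 mm in front of the panel, with an arm back to it at each end. Axes: x level, from the bar into the cabinet (pulling out is along minus x), z up.
- jig_seat (a point): centre of the upper face of the black lacquered coaster (gold rim, 80 x 80 x 8 mm) fixed in the jig on the tray; 44 mm above the bench, 148 mm behind the bar, same axes as tray_bar, moves with the tray; 80 mm in front of the cabinet when the tray is at its stop. The tray's side walls stay below the coaster's face; its front panel rises 55 mm above that face.
- pin (a point): tip of one of the two upright steel guide pins; the other is its mirror image, so they stand 52 mm either side of jig_seat along its y. Each is 10 mm in diameter, its tip 32 mm above the coaster's face, the last 8 mm tapering to 4 mm across.
- plate_handle (a point): centre of the wooden handle of the pressing plate: an upright block on the middle of the plate, 16 mm thick (x), 56 mm long (y), 40 mm high (z up). This point is 20 mm above the metal slab and 34 mm above its underside; the handle's top is 54 mm above the underside.
- press_plate: pressing plate, about 0.4 kg, origin at the centre of its underside, axes as plate_handle: bare aluminium slab 80 (x) x 130 (y) x 14 mm with two 14 mm through holes, 52 mm either side of its middle along y. Lies flat on the bench on the robot's right of the cabinet, in either of two places. Either way round fits the pins.
- flat_weight: plain flat weight, bystander: same metal and same handle as the pressing plate but smaller, 70 x 96 x 14 mm, without holes; lies in the other of the two places; origin at the centre of its underside
- saucer: cracked pale blue porcelain saucer, 132 mm across, 17 mm high; origin at the centre of its underside; bystander
- scraper0: bone scraper, ivory white, one of three alike: flat strip 112 mm long (along its x), 18 to 26 mm wide, 6 mm thick; origin at its underside; bystander
- scraper1: bone scraper, ivory white, one of three alike: flat strip 112 mm long (along its x), 18 to 26 mm wide, 6 mm thick; origin at its underside; bystander
- scraper2: bone scraper, ivory white, one of three alike: flat strip 112 mm long (along its x), 18 to 26 mm wide, 6 mm thick; origin at its underside; bystander
Mind the look-alikes: they are no part of the job. What is shaped like the press_plate but green or turquoise is not meant.

How it is judged:
By the outcome, as a careful person would: the job done as asked, in the order asked, and still so for the second after the job is handed in, with the robot touching nothing.
It also fails if it takes over 58 s, if anything falls off the work surface, if the arm or the gripper's body presses on something with over 40 N, if the wrist force passes 120 N, or if a joint passes its speed limit or range.

## Working session

There is one attempt and no reset: what is moved stays moved. The work goes in short steps, Python scripts to look and compute and a shell command to move; the robot and the scene stay as the last step left them, time stands still between calls to the robot, and variables do not carry over. Pictures are saved under pics/ and viewed, and the job is handed in when it is done.

```bash
mkdir -p pics; ls
cat > h.py <<'E'
import numpy as np, cv2
from scipy.spatial.transform import Rotation as R
from cell import sensors, vision, arm, nets
def cam(n):
    m=vision.camera_model(n); a=np.array(m["attitude"],float)
    Rm=a if a.shape==(3,3) else R.from_rotvec(a).as_matrix()
    return np.array(m["K"]),np.array(m["xyz"]),Rm
def cloud(n,depth):
    K,t,Rm=cam(n); v,u=np.mgrid[:384,:512]
    p=np.stack([(u-K[0,2])/K[0,0]*depth,(v-K[1,2])/K[1,1]*depth,depth],-1)
    return p@Rm.T+t
def proj(n,P):
    K,t,Rm=cam(n); q=(np.atleast_2d(P)-t)@Rm; q=q@K.T; return q[:,:2]/q[:,2:]
E
python3 - <<'E'
from h import *
print(vision.camera_model("scene"));print(vision.camera_model("top"))
for n in("scene","top"):
    i,d=vision.get_image(n); cv2.imwrite(f"pics/{n}0.png",i); np.savez(f"{n}0.npz",i=i,d=d)
s=sensors.observe();print(s)
E
```

```text
pics
{'K': array([[415.8582519 ,   0.        , 255.01129207],
       [  0.        , 415.8582519 , 193.89903616],
       [  0.        ,   0.        ,   1.        ]]), 'xyz': array([1.15189761, 0.54147604, 1.24880408]), 'attitude': array([-1.13142279, -2.5443682 ,  0.81222525])}
{'K': array([[417.99872132,   0.        , 257.20819948],
       [  0.        , 417.99872132, 187.84400323],
       [  0.        ,   0.        ,   1.        ]]), 'xyz': array([0.31797073, 0.01246439, 1.14335023]), 'attitude': array([-1.99973097,  2.22098647, -0.23272551])}
{'clock': 0.1, 'joints': array([ 1.05136351,  0.43513716,  0.02495809,  1.57400928, -0.01156947,
        1.1339708 , -0.0750798 ]), 'dq': array([ 0.00017004, -0.00282928, -0.0010961 , -0.0002491 , -0.00042292,
        0.0004489 ,  0.00175336]), 'joint_efforts': array([ 2.56662934e-03, -6.69125962e+01,  9.87918377e-01, -3.15146828e+01,
       -6.04847074e-02,  3.74031882e-02,  3.26489521e-05]), 'position': array([ 0.25281981, -0.57111158,  0.24003205]), 'ee_rot': array([-3.07233116e+00, -6.49723831e-01,  6.71499204e-04]), 'force': array([-0.70842637, -0.25438133, -0.23154287]), 'ft_torque': array([ 0.01853838,  0.05152658, -0.01370114]), 'width': 0.9984582195986841}
```

View pics/scene0.png

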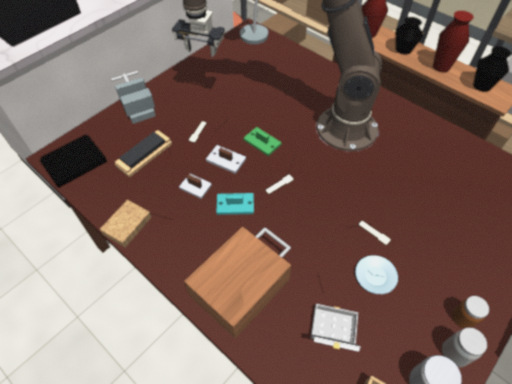

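View pics/top0.png

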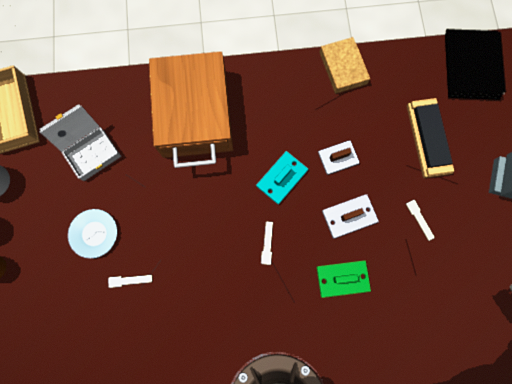

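The top view shows the cabinet at (190,105) with its bar at (194,158). There are two bare-metal plates, (350,215) with holes and (339,157) smaller, plus green (344,279) and turquoise (283,177) look-alikes. The plate at (350,215) fits the description: bare metal, the larger one, two holes. I'll confirm that in a crop and measure.

Run:
```python
from h import *
z=np.load("top0.npz"); i,d=z["i"],z["d"]
a=cv2.resize(i[135:245,300:400],None,fx=5,fy=5,interpolation=cv2.INTER_CUBIC)
cv2.imwrite("pics/crop0.png",a)
P=cloud("top",d)
for n in("press_plate","plate_handle","flat_weight","cabinet","tray_bar"):
  for r in nets.cut_out(n,"top")[:4]:
    m=r["region"]; q=P[m&(d>0)]
    rect=cv2.minAreaRect(q[:,:2].astype(np.float32)*1000)
    print(n,round(r["score"],2),np.round(r["uv"]),m.sum(),np.round(np.median(q,0),4),np.round(q[:,2].max(),3),[np.round(x,1) for x in rect])
```

```text
press_plate 0.87 [342. 279.] 1523 [ 0.2939 -0.2091  0.0145] 0.059 [array([ 295., -212.]), array([ 82.6, 134.6]), np.float64(1.9)]
press_plate 0.67 [349. 216.] 1451 [ 0.4548 -0.2495  0.0145] 0.059 [array([ 458.2, -252.5]), array([ 83.3, 131.7]), np.float64(13.3)]
press_plate 0.64 [281. 176.] 1337 [ 0.5818 -0.0808  0.0148] 0.058 [array([586.6, -83.6]), array([ 81.5, 136.6]), np.float64(43.1)]
press_plate 0.31 [124. 281.] 323 [0.3482 0.3614 0.0061] 0.012 [array([350.4, 353.3]), array([ 25.4, 112.8]), np.float64(2.0)]
plate_handle 0.87 [283. 178.] 1340 [ 0.5814 -0.0794  0.0149] 0.058 [array([585.8, -80.6]), array([ 85.3, 130.7]), np.float64(42.6)]
plate_handle 0.64 [350. 213.] 1432 [ 0.4547 -0.2512  0.0145] 0.059 [array([ 457.1, -256.7]), array([ 82.6, 137.7]), np.float64(13.8)]
flat_weight 0.79 [340. 157.] 872 [ 0.6205 -0.2425  0.0151] 0.06 [array([ 628.9, -248.6]), array([ 74.6, 104.5]), np.float64(13.4)]
cabinet 0.94 [192. 106.] 7896 [0.778  0.1458 0.1121] 0.119 [array([1018.4,  148.2]), array([791.8, 200.8]), np.float64(0.1)]
tray_bar 0.89 [194. 149.] 1039 [0.6763 0.1458 0.0833] 0.113 [array([652.2, 149.2]), array([ 61.6, 183. ]), np.float64(1.6)]
tray_bar 0.19 [344. 212.] 1360 [ 0.4548 -0.2482  0.0146] 0.059 [array([ 457.9, -252.8]), array([ 81.5, 130.5]), np.float64(13.8)]
```

View pics/crop0.png

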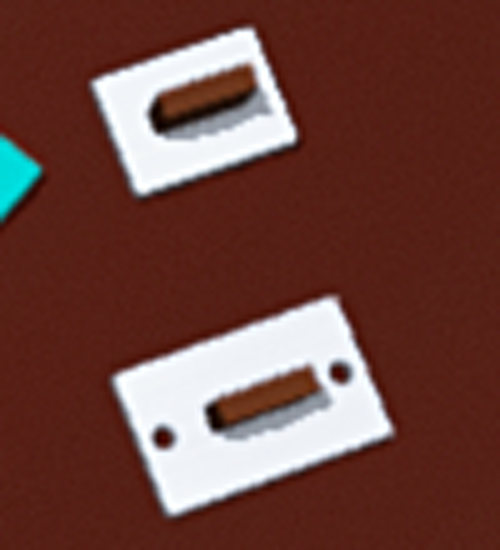

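The crop confirms it: the lower plate (350,215) has two holes and is the larger. The upper one (339,157) has none. Next, exact poses from depth.

Run:
```python
from h import *
def line(q):
    c=q[:,:2].mean(0); u,s,v=np.linalg.svd(q[:,:2]-c,full_matrices=False); return c,np.degrees(np.arctan2(v[0,1],v[0,0]))%180
for n in("top","scene"):
    z=np.load(n+"0.npz"); d=z["d"]; P=cloud(n,d); ok=d>0
    x,y,zz=P[...,0],P[...,1],P[...,2]
    rect=lambda q:[np.round(t,1) for t in cv2.minAreaRect(q[:,:2].astype(np.float32)*1000)]
    print(n)
    near=ok&(np.hypot(x-.455,y+.252)<.09)
    pl=P[near&(zz>.009)]; hd=P[near&(zz>.047)]
    print(" plate",rect(P[near&(zz>.010)&(zz<.02)])," handle",rect(hd),len(hd),np.round([hd[:,2].mean(),*line(hd)[0],line(hd)[1]],4))
    cb=ok&(abs(y-.147)<.14)&(x>.55)&(x<1.0)
    ct=P[cb&(zz>.105)&(zz<.12)]; print(" cabinet top",rect(ct))
    bar=P[cb&(zz>.07)&(zz<.1)&(x<.665)]
    print(" front",rect(bar),len(bar))
    for a in np.arange(.60,.70,.005):
        b=bar[(bar[:,0]>=a)&(bar[:,0]<a+.005)]
        if len(b): print("  ",round(a,3),len(b),np.round([b[:,1].min(),b[:,1].max(),b[:,2].min(),b[:,2].max()],3))
    print(" bench z",np.median(zz[ok&(abs(x-.4)<.05)&(abs(y-.15)<.05)]))
```

```text
top
 plate [array([ 457.6, -253.3]), array([ 80.2, 131.2]), np.float64(14.0)]  handle [array([ 457.2, -253.8]), array([16., 57.]), np.float64(14.8)] 134 [ 5.410000e-02  4.571000e-01 -2.526000e-01  1.043173e+02]
 cabinet top [array([804., 148.]), array([252.3, 200.7]), np.float64(0.0)]
 front [array([643.6, 147.6]), array([109.8,  42.2]), np.float64(89.8)] 248
   0.62 46 [0.095 0.2   0.083 0.097]
   0.625 81 [0.095 0.203 0.085 0.096]
   0.63 39 [0.094 0.202 0.085 0.094]
   0.635 14 [0.094 0.201 0.086 0.092]
   0.64 14 [0.093 0.201 0.085 0.093]
   0.645 17 [0.093 0.201 0.086 0.094]
   0.65 14 [0.093 0.201 0.085 0.093]
   0.655 11 [0.094 0.2   0.087 0.095]
   0.66 12 [0.094 0.2   0.085 0.093]
 bench z 0.0003184902719247651
scene
 plate [array([ 456.8, -249.3]), array([ 84.1, 134.2]), np.float64(13.5)]  handle [array([ 457.3, -249.3]), array([22.9, 53.6]), np.float64(13.2)] 60 [ 5.320000e-02  4.580000e-01 -2.490000e-01  1.004619e+02]
 cabinet top [array([803.4, 150.1]), array([203.2, 251.8]), np.float64(89.9)]
 front [array([642.9, 151.8]), array([108.7,  43. ]), np.float64(89.8)] 160
   0.62 13 [0.098 0.201 0.084 0.09 ]
   0.625 53 [0.099 0.206 0.083 0.094]
   0.63 36 [0.101 0.205 0.08  0.094]
   0.635 12 [0.1   0.206 0.081 0.093]
   0.64 8 [0.099 0.205 0.085 0.092]
   0.645 10 [0.099 0.205 0.087 0.093]
   0.65 8 [0.098 0.205 0.083 0.094]
   0.655 9 [0.098 0.205 0.086 0.094]
   0.66 11 [0.098 0.205 0.085 0.095]
 bench z -0.00010553572257898658
```

```bash
cat >> h.py <<'E'
def plan(xyz,yang):
    """rows for tool down with tool y at yang deg in world"""
    s=sensors.observe(); R0=R.from_rotvec(s["ee_rot"]); a=np.radians(yang)
    y=np.array([np.cos(a),np.sin(a),0]); z=np.array([0,0,-1.]); x=np.cross(y,z)
    R1=R.from_matrix(np.stack([x,y,z],1))
    t=R0.inv().apply(np.array(xyz)-s["position"])*100
    w=np.degrees((R0.inv()*R1).as_rotvec())
    print("t=%.1f pos"%s["clock"],np.round(s["position"],4),"rot err/cmd: t cm",np.round(t,2),"w",np.round(w,2),"F",np.round(s["force"],1),"width mm",round(s["width"]*92,1))
E
python3 - <<'E'
from h import *
plan([.627,.149,.24],0); plan([.627,.149,.09],0)
E
```

```text
t=0.3 pos [ 0.253  -0.5714  0.2406] rot err/cmd: t cm [ 63.36 -50.73   0.07] w [-2.000e-02 -1.000e-02 -6.612e+01] F [-0.3  0.  -1. ] width mm 92.3
t=0.3 pos [ 0.253  -0.5714  0.2406] rot err/cmd: t cm [ 63.36 -50.73  15.07] w [-2.000e-02 -1.000e-02 -6.612e+01] F [-0.3  0.  -1. ] width mm 92.3
```

```bash
python3 -m handwheel '[{"tx":5.3,"ty":-4.2,"wz":-5.5,"claw":0.33},{"tx":10.6,"ty":-8.4,"wz":-11,"claw":0.33},{"tx":15.8,"ty":-12.7,"wz":-16.5,"claw":0.33},{"tx":21,"ty":-16.9,"wz":-22,"claw":0.33},{"tx":26.4,"ty":-21.1,"wz":-27.5,"claw":0.33},{"tx":31.7,"ty":-25.4,"wz":-33,"claw":0.33},{"tx":37,"ty":-29.6,"wz":-38.5,"claw":0.33},{"tx":42,"ty":-33.8,"wz":-44,"claw":0.33},{"tx":47.5,"ty":-38,"wz":-49.5,"claw":0.33},{"tx":52.8,"ty":-42.3,"wz":-55,"claw":0.33},{"tx":58,"ty":-46.5,"wz":-60.5,"claw":0.33},{"tx":63.4,"ty":-50.7,"wz":-66.1,"claw":0.33}]'
python3 - <<'E'
from h import *
plan([.627,.149,.24],0); plan([.627,.149,.09],0)
E
```

```text
t=0.3 pos [ 0.253  -0.5714  0.2406] rot err/cmd: t cm [ 63.36 -50.73   0.07] w [-2.000e-02 -1.000e-02 -6.612e+01] F [-0.3  0.  -1. ] width mm 92.3
t=0.3 pos [ 0.253  -0.5714  0.2406] rot err/cmd: t cm [ 63.36 -50.73  15.07] w [-2.000e-02 -1.000e-02 -6.612e+01] F [-0.3  0.  -1. ] width mm 92.3invalid input
```

```bash
python3 -m handwheel --help; python3 -m handwheel '[{"tx":3.3,"ty":-2.6,"tz":0,"wx":0,"wy":0,"wz":-3.5,"claw":0.33}]'
```

```text
clock: 0.43
position: [0.267, -0.5405, 0.2403]
ee_rot: [3.053, 0.727, -0.006]
force: [-0.7, -0.7, 0.8]
width: 0.967invalid input: not JSON, or not a number
```

```bash
python3 -m handwheel '[{"tx":3.3,"ty":-2.6,"tz":0,"wx":0,"wy":0,"wz":-4,"claw":0.33},{"tx":6.6,"ty":-5.2,"tz":0,"wx":0,"wy":0,"wz":-8,"claw":0.33},{"tx":9.9,"ty":-7.8,"tz":0,"wx":0,"wy":0,"wz":-12,"claw":0.33},{"tx":13.2,"ty":-10.4,"tz":0,"wx":0,"wy":0,"wz":-16,"claw":0.33},{"tx":16.5,"ty":-13,"tz":0,"wx":0,"wy":0,"wz":-20,"claw":0.33},{"tx":19.8,"ty":-15.6,"tz":0,"wx":0,"wy":0,"wz":-24,"claw":0.33},{"tx":23.1,"ty":-18.2,"tz":0,"wx":0,"wy":0,"wz":-28,"claw":0.33},{"tx":26.4,"ty":-20.8,"tz":0,"wx":0,"wy":0,"wz":-32,"claw":0.33},{"tx":29.7,"ty":-23.4,"tz":0,"wx":0,"wy":0,"wz":-36,"claw":0.33},{"tx":33,"ty":-26,"tz":0,"wx":0,"wy":0,"wz":-40,"claw":0.33},{"tx":36.3,"ty":-28.6,"tz":0,"wx":0,"wy":0,"wz":-44,"claw":0.33},{"tx":39.6,"ty":-31.2,"tz":0,"wx":0,"wy":0,"wz":-48,"claw":0.33}]'
python3 - <<'E'
from h import *
plan([.627,.149,.24],0); plan([.627,.149,.09],0)
E
```

```text
clock: 1.43
position: [0.4794, -0.0774, 0.2411]
ee_rot: [2.483, 1.924, 0.001]
force: [0.8, -0.1, 0.2]
width: 0.335
t=1.4 pos [ 0.4794 -0.0774  0.2411] rot err/cmd: t cm [25.61  8.64  0.11] w [ 5.000e-02  1.000e-02 -1.445e+01] F [ 0.8 -0.1  0.2] width mm 30.9
t=1.4 pos [ 0.4794 -0.0774  0.2411] rot err/cmd: t cm [25.61  8.63 15.11] w [ 5.000e-02  1.000e-02 -1.445e+01] F [ 0.8 -0.1  0.2] width mm 30.9
```

```bash
python3 -m handwheel '[{"tx":3.7,"ty":1.2,"tz":0,"wx":0,"wy":0,"wz":-2,"claw":0.33},{"tx":7.4,"ty":2.5,"tz":0,"wx":0,"wy":0,"wz":-4,"claw":0.33},{"tx":11.1,"ty":3.7,"tz":0,"wx":0,"wy":0,"wz":-6,"claw":0.33},{"tx":14.8,"ty":5,"tz":0,"wx":0,"wy":0,"wz":-8,"claw":0.33},{"tx":18.5,"ty":6.2,"tz":0,"wx":0,"wy":0,"wz":-10,"claw":0.33},{"tx":22.2,"ty":7.5,"tz":0,"wx":0,"wy":0,"wz":-12.5,"claw":0.33},{"tx":25.6,"ty":8.6,"tz":0,"wx":0,"wy":0,"wz":-14.4,"claw":0.33},{"tx":25.6,"ty":8.6,"tz":3,"wx":0,"wy":0,"wz":-14.4,"claw":0.33},{"tx":25.6,"ty":8.6,"tz":6,"wx":0,"wy":0,"wz":-14.4,"claw":0.33},{"tx":25.6,"ty":8.6,"tz":9,"wx":0,"wy":0,"wz":-14.4,"claw":0.33},{"tx":25.6,"ty":8.6,"tz":9,"wx":0,"wy":0,"wz":-14.4,"claw":0.33}]'
python3 - <<'E'
from h import *
plan([.627,.149,.087],0)
i,d=vision.get_image("top"); cv2.imwrite("pics/top1.png",cv2.resize(i[0:230,90:310],None,fx=2.6,fy=2.6))
i,d=vision.get_image("scene"); cv2.imwrite("pics/scene1.png",cv2.resize(i[150:350,140:360],None,fx=2.8,fy=2.8))
E
```

```text
clock: 2.35
position: [0.6236, 0.1452, 0.1446]
ee_rot: [-2.222, -2.215, 0.013]
force: [-1.6, -0.9, -0.5]
width: 0.328
t=2.4 pos [0.6236 0.1452 0.1446] rot err/cmd: t cm [0.4  0.39 5.76] w [-0.51  0.18 -0.2 ] F [-1.6 -0.9 -0.5] width mm 30.2
```

View pics/scene1.png

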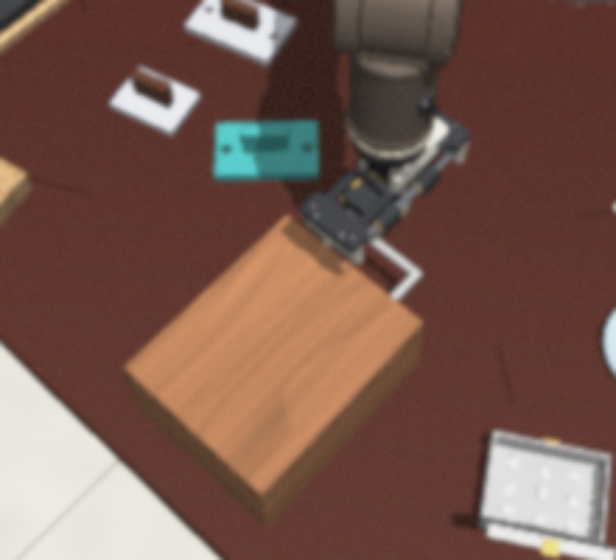

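The picture shows the gripper over the bar, with its body (350,200) overhanging the cabinet's front edge. It is clear, so I descend and grip.

```bash
python3 -m handwheel '[{"tx":0.2,"ty":0.2,"tz":0,"wx":0,"wy":0,"wz":0,"claw":0.33},{"tx":0.2,"ty":0.2,"tz":2,"wx":0,"wy":0,"wz":0,"claw":0.33},{"tx":0.2,"ty":0.2,"tz":4,"wx":0,"wy":0,"wz":0,"claw":0.33},{"tx":0.2,"ty":0.2,"tz":5.7,"wx":0,"wy":0,"wz":0,"claw":0.33},{"tx":0.2,"ty":0.2,"tz":5.7,"wx":0,"wy":0,"wz":0,"claw":0.33},{"tx":0.2,"ty":0.2,"tz":5.7,"wx":0,"wy":0,"wz":0,"claw":0.33},{"tx":0.2,"ty":0.2,"tz":5.7,"wx":0,"wy":0,"wz":0,"claw":0.33}]'
python3 - <<'E'
from h import *
plan([.627,.149,.088],0)
E
```

```text
clock: 3.03
position: [0.6302, 0.1493, 0.0961]
ee_rot: [2.225, 2.216, 0.005]
force: [-0.0, -0.2, -0.0]
width: 0.332
t=3.0 pos [0.6302 0.1493 0.0961] rot err/cmd: t cm [-0.03 -0.32  0.81] w [ 0.17 -0.06 -0.24] F [-0.  -0.2 -0. ] width mm 30.6
```

```bash
python3 -m handwheel '[{"tx":0,"ty":-0.3,"tz":0.8,"wx":0,"wy":0,"wz":-0.2,"claw":0.33},{"tx":0,"ty":-0.3,"tz":0.8,"wx":0,"wy":0,"wz":-0.2,"claw":0.33},{"tx":0,"ty":-0.3,"tz":0.8,"wx":0,"wy":0,"wz":-0.2,"claw":0},{"tx":0,"ty":-0.3,"tz":0.8,"wx":0,"wy":0,"wz":-0.2,"claw":0},{"tx":0,"ty":-0.3,"tz":0.8,"wx":0,"wy":0,"wz":-0.2,"claw":0},{"tx":0,"ty":-0.3,"tz":0.8,"wx":0,"wy":0,"wz":-0.2,"claw":0},{"tx":0,"ty":-0.3,"tz":0.8,"wx":0,"wy":0,"wz":-0.2,"claw":0}]' 10
python3 - <<'E'
from h import *
plan([.627,.149,.088],0)
E
```

```text
clock: 3.62
position: [0.6263, 0.1487, 0.086]
ee_rot: [2.222, 2.22, 0.001]
force: [0.7, 0.5, 0.2]
width: 0.103
t=3.6 pos [0.6263 0.1487 0.086 ] rot err/cmd: t cm [ 0.03  0.07 -0.2 ] w [ 0.05 -0.01 -0.04] F [0.7 0.5 0.2] width mm 9.5
```

```bash
python3 -m handwheel '[{"tx":0,"ty":-1,"tz":0,"wx":0,"wy":0,"wz":0,"claw":0},{"tx":0,"ty":-2.5,"tz":0,"wx":0,"wy":0,"wz":0,"claw":0},{"tx":0,"ty":-4,"tz":0,"wx":0,"wy":0,"wz":0,"claw":0},{"tx":0,"ty":-5.5,"tz":0,"wx":0,"wy":0,"wz":0,"claw":0},{"tx":0,"ty":-7,"tz":0,"wx":0,"wy":0,"wz":0,"claw":0},{"tx":0,"ty":-8.5,"tz":0,"wx":0,"wy":0,"wz":0,"claw":0},{"tx":0,"ty":-10,"tz":0,"wx":0,"wy":0,"wz":0,"claw":0},{"tx":0,"ty":-11.5,"tz":0,"wx":0,"wy":0,"wz":0,"claw":0},{"tx":0,"ty":-13,"tz":0,"wx":0,"wy":0,"wz":0,"claw":0},{"tx":0,"ty":-14.5,"tz":0,"wx":0,"wy":0,"wz":0,"claw":0},{"tx":0,"ty":-16,"tz":0,"wx":0,"wy":0,"wz":0,"claw":0},{"tx":0,"ty":-16,"tz":0,"wx":0,"wy":0,"wz":0,"claw":0}]'
python3 - <<'E'
from h import *
plan([.450,.149,.088],0)
E
```

```text
clock: 4.62
position: [0.463, 0.1488, 0.0859]
ee_rot: [-2.22, -2.222, 0.003]
force: [-3.1, 0.8, 1.5]
width: 0.107
t=4.6 pos [0.463  0.1488 0.0859] rot err/cmd: t cm [ 0.02 -1.3  -0.21] w [-0.1   0.05  0.07] F [-3.1  0.8  1.5] width mm 9.8
```

```bash
python3 -m handwheel '[{"tx":0,"ty":-0.4,"tz":0,"wx":0,"wy":0,"wz":0,"claw":0},{"tx":0,"ty":-0.8,"tz":0,"wx":0,"wy":0,"wz":0,"claw":0},{"tx":0,"ty":-1.2,"tz":0,"wx":0,"wy":0,"wz":0,"claw":0},{"tx":0,"ty":-1.6,"tz":0,"wx":0,"wy":0,"wz":0,"claw":0},{"tx":0,"ty":-1.6,"tz":0,"wx":0,"wy":0,"wz":0,"claw":0},{"tx":0,"ty":-1.6,"tz":0,"wx":0,"wy":0,"wz":0,"claw":0}]'
```

```text
clock: 5.12
position: [0.4509, 0.1488, 0.086]
ee_rot: [2.222, 2.22, 0.003]
force: [5.2, -0.7, -1.0]
width: 0.103
```

```bash
python3 -m handwheel '[{"tx":0,"ty":-0.3,"tz":0,"wx":0,"wy":0,"wz":0,"claw":0},{"tx":0,"ty":-0.6,"tz":0,"wx":0,"wy":0,"wz":0,"claw":0},{"tx":0,"ty":-0.6,"tz":0,"wx":0,"wy":0,"wz":0,"claw":0},{"tx":0,"ty":-0.6,"tz":0,"wx":0,"wy":0,"wz":0,"claw":0}]' 20; python3 -m handwheel '[{"tx":0,"ty":-0.4,"tz":0,"wx":0,"wy":0,"wz":0,"claw":0},{"tx":0,"ty":-0.4,"tz":0,"wx":0,"wy":0,"wz":0,"claw":0}]'
```

```text
clock: 5.45
position: [0.4507, 0.1489, 0.0864]
ee_rot: [2.222, 2.214, 0.016]
force: [27.1, -1.4, -22.7]
width: 0.102
clock: 5.62
position: [0.4495, 0.1489, 0.0868]
ee_rot: [2.221, 2.211, 0.023]
force: [41.5, -2.8, -33.8]
width: 0.127
```

```bash
python3 -m handwheel '[{"tx":0,"ty":0.8,"tz":0,"wx":0,"wy":0,"wz":0,"claw":0},{"tx":0,"ty":0.8,"tz":0,"wx":0,"wy":0,"wz":0,"claw":0.3},{"tx":0,"ty":0.8,"tz":0,"wx":0,"wy":0,"wz":0,"claw":0.3},{"tx":0,"ty":0.8,"tz":0,"wx":0,"wy":0,"wz":0,"claw":0.3}]' 10
python3 - <<'E'
from h import *
plan([.450,.149,.2],0)
E
```

```text
clock: 5.95
position: [0.4466, 0.1486, 0.0854]
ee_rot: [-2.221, -2.221, 0.003]
force: [-0.6, -0.4, 0.0]
width: 0.266
t=6.0 pos [0.4466 0.1486 0.0854] rot err/cmd: t cm [  0.03   0.32 -11.46] w [-0.1   0.03 -0.01] F [-0.6 -0.4  0. ] width mm 24.5
```

```bash
python3 -m handwheel '[{"tx":0,"ty":0.3,"tz":0,"wx":0,"wy":0,"wz":0,"claw":0.3},{"tx":0,"ty":0.3,"tz":-1,"wx":0,"wy":0,"wz":0,"claw":0.3},{"tx":0,"ty":0.3,"tz":-3,"wx":0,"wy":0,"wz":0,"claw":0.3},{"tx":0,"ty":0.3,"tz":-6.5,"wx":0,"wy":0,"wz":0,"claw":0.3},{"tx":0,"ty":0.3,"tz":-10,"wx":0,"wy":0,"wz":0,"claw":0.3},{"tx":0,"ty":0.3,"tz":-13.5,"wx":0,"wy":0,"wz":0,"claw":0.3}]'
python3 - <<'E'
from h import *
plan([.457,-.252,.2],14.3)
E
```

```text
clock: 6.45
position: [0.4497, 0.1489, 0.2226]
ee_rot: [-2.22, -2.221, 0.001]
force: [0.7, 0.8, -0.1]
width: 0.298
t=6.5 pos [0.4497 0.1489 0.2226] rot err/cmd: t cm [-40.09   0.71   2.26] w [ -0.08  -0.02 -14.26] F [ 0.7  0.8 -0.1] width mm 27.4
```

```bash
python3 -m handwheel '[{"tx":-4,"ty":0,"tz":0,"wx":0,"wy":0,"wz":-1.5,"claw":0.5},{"tx":-8,"ty":0.2,"tz":0,"wx":0,"wy":0,"wz":-3,"claw":0.5},{"tx":-12,"ty":0.3,"tz":0,"wx":0,"wy":0,"wz":-4.5,"claw":0.5},{"tx":-16,"ty":0.4,"tz":0,"wx":0,"wy":0,"wz":-6,"claw":0.5},{"tx":-20,"ty":0.5,"tz":0,"wx":0,"wy":0,"wz":-7.5,"claw":0.5},{"tx":-24,"ty":0.6,"tz":0,"wx":0,"wy":0,"wz":-9,"claw":0.5},{"tx":-28,"ty":0.7,"tz":0.5,"wx":0,"wy":0,"wz":-10.5,"claw":0.5},{"tx":-32,"ty":0.7,"tz":1,"wx":0,"wy":0,"wz":-12,"claw":0.5},{"tx":-36,"ty":0.7,"tz":2,"wx":0,"wy":0,"wz":-13.5,"claw":0.5},{"tx":-40.1,"ty":0.7,"tz":4,"wx":0,"wy":0,"wz":-14.3,"claw":0.5},{"tx":-40.1,"ty":0.7,"tz":6,"wx":0,"wy":0,"wz":-14.3,"claw":0.5},{"tx":-40.1,"ty":0.7,"tz":8,"wx":0,"wy":0,"wz":-14.3,"claw":0.5}]'
python3 - <<'E'
from h import *
from h import *
i,d=vision.get_image("top"); cv2.imwrite("pics/top2.png",i); np.savez("top2.npz",i=i,d=d)
cv2.imwrite("pics/top2z.png",cv2.resize(i[130:330,120:420],None,fx=2.6,fy=2.6,interpolation=cv2.INTER_CUBIC))
i,d=vision.get_image("scene"); np.savez("scene2.npz",i=i,d=d); cv2.imwrite("pics/scene2.png",i)
plan([.457,-.252,.048],14.3)
E
```

```text
clock: 7.45
position: [0.4567, -0.2554, 0.1402]
ee_rot: [1.934, 2.475, -0.001]
force: [1.1, 0.6, -0.1]
width: 0.498
t=7.5 pos [ 0.4553 -0.2517  0.1385] rot err/cmd: t cm [-0.11  0.19  9.04] w [-0.24 -0.23 -0.07] F [-0.4  0.3 -0.2] width mm 46.1
```

View pics/top2.png

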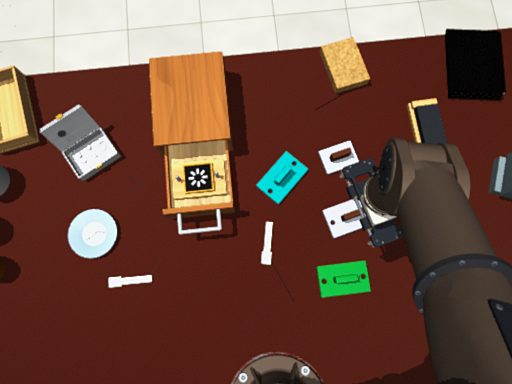

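View pics/scene2.png

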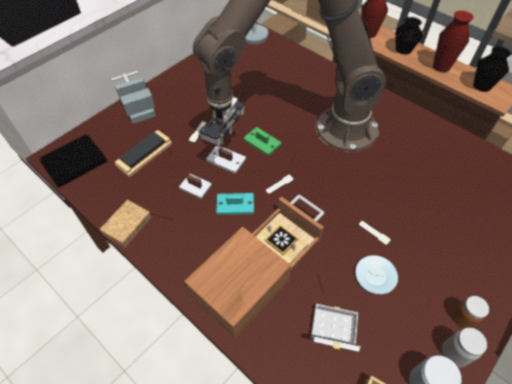

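The tray is out, with the coaster at (199,178) and pins at about (179,178) and (220,175) in the top view. The gripper is above the plate handle at (350,215), so I descend and look again.

```bash
python3 -m handwheel '[{"tx":-0.1,"ty":0.2,"tz":2,"wx":0,"wy":0,"wz":0,"claw":0.5},{"tx":-0.1,"ty":0.2,"tz":4,"wx":0,"wy":0,"wz":0,"claw":0.5},{"tx":-0.1,"ty":0.2,"tz":6,"wx":0,"wy":0,"wz":0,"claw":0.5},{"tx":-0.1,"ty":0.2,"tz":7,"wx":0,"wy":0,"wz":0,"claw":0.5},{"tx":-0.1,"ty":0.2,"tz":7,"wx":0,"wy":0,"wz":0,"claw":0.5},{"tx":-0.1,"ty":0.2,"tz":7,"wx":0,"wy":0,"wz":0,"claw":0.5},{"tx":-0.1,"ty":0.2,"tz":7,"wx":0,"wy":0,"wz":0,"claw":0.5}]' 30
python3 - <<'E'
from h import *
plan([.457,-.252,.035],14.3)
E
```

```text
clock: 8.13
position: [0.4608, -0.2527, 0.0722]
ee_rot: [1.927, 2.479, 0.001]
force: [0.2, -0.3, -0.0]
width: 0.501
t=8.1 pos [ 0.4608 -0.2527  0.0722] rot err/cmd: t cm [ 0.17 -0.35  3.72] w [0.08 0.06 0.  ] F [ 0.2 -0.3 -0. ] width mm 46.1
```

```bash
python3 -m handwheel '[{"tx":0.1,"ty":-0.3,"tz":1,"wx":0,"wy":0,"wz":0,"claw":0.5},{"tx":0.1,"ty":-0.3,"tz":2.5,"wx":0,"wy":0,"wz":0,"claw":0.5},{"tx":0.1,"ty":-0.3,"tz":3.6,"wx":0,"wy":0,"wz":0,"claw":0.5},{"tx":0.1,"ty":-0.3,"tz":3.6,"wx":0,"wy":0,"wz":0,"claw":0.5},{"tx":0.1,"ty":-0.3,"tz":3.6,"wx":0,"wy":0,"wz":0,"claw":0.5},{"tx":0.1,"ty":-0.3,"tz":3.6,"wx":0,"wy":0,"wz":0,"claw":0.5}]' 30
python3 - <<'E'
from h import *
plan([.457,-.252,.035],14.3)
i,d=vision.get_image("scene"); cv2.imwrite("pics/scene3.png",cv2.resize(i[80:230,150:300],None,fx=4,fy=4,interpolation=cv2.INTER_CUBIC))
E
```

```text
clock: 8.63
position: [0.4573, -0.2526, 0.0355]
ee_rot: [1.928, 2.48, 0.0]
force: [-0.0, 0.8, 0.6]
width: 0.499
t=8.6 pos [ 0.4573 -0.2526  0.0355] rot err/cmd: t cm [ 0.06 -0.01  0.05] w [ 0.04  0.03 -0.02] F [-0.   0.8  0.6] width mm 45.9
```

View pics/scene3.png

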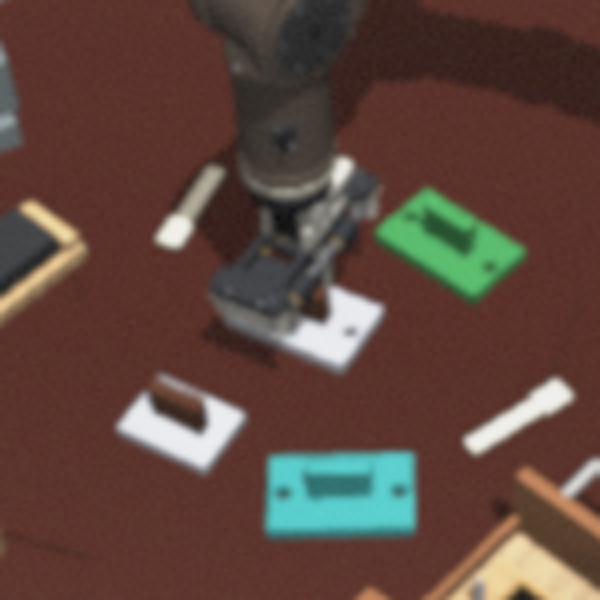

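The jaws straddle the brown handle at (315,300) in the crop. Grip and lift.

```bash
python3 -m handwheel '[{"tx":0,"ty":0,"tz":0,"wx":0,"wy":0,"wz":0,"claw":0},{"tx":0,"ty":0,"tz":0,"wx":0,"wy":0,"wz":0,"claw":0},{"tx":0,"ty":0,"tz":0,"wx":0,"wy":0,"wz":0,"claw":0},{"tx":0,"ty":0,"tz":0,"wx":0,"wy":0,"wz":0,"claw":0},{"tx":0,"ty":0,"tz":0,"wx":0,"wy":0,"wz":0,"claw":0},{"tx":0,"ty":0,"tz":-1,"wx":0,"wy":0,"wz":0,"claw":0},{"tx":0,"ty":0,"tz":-3,"wx":0,"wy":0,"wz":0,"claw":0},{"tx":0,"ty":0,"tz":-6,"wx":0,"wy":0,"wz":0,"claw":0},{"tx":0,"ty":0,"tz":-9,"wx":0,"wy":0,"wz":0,"claw":0},{"tx":0,"ty":0,"tz":-12,"wx":0,"wy":0,"wz":0,"claw":0},{"tx":0,"ty":0,"tz":-15,"wx":0,"wy":0,"wz":0,"claw":0},{"tx":0,"ty":0,"tz":-15,"wx":0,"wy":0,"wz":0,"claw":0}]' 40
python3 - <<'E'
from h import *
plan([.598,.149,.19],0)
z=np.load("top2.npz"); i,d=z["i"],z["d"]; P=cloud("top",d); 
cv2.imwrite("pics/pins.png",cv2.resize(i[135:240,150:250],None,fx=6,fy=5.5,interpolation=cv2.INTER_CUBIC))
for n in("top","scene"):
    z=np.load(n+"2.npz"); d=z["d"]; P=cloud(n,d); x,y,zz=[P[...,k] for k in range(3)]
    m=(d>0)&(abs(x-.5985)<.05)&(abs(y-.149)<.07)&(zz>.050)&(zz<.085)
    for lo,hi in((.08,.12),(.18,.22)):
        q=P[m&(y>lo)&(y<hi)]; print(n,len(q),np.round(q.mean(0),4) if len(q) else"", np.round(q,3).tolist()[:14])
    b=P[(d>0)&(abs(y-.149)<.04)&(x>.43)&(x<.47)&(zz>.075)]; print(" bar",np.round(b.mean(0),4),np.round([b[:,0].min(),b[:,0].max()],4))
    c=P[(d>0)&(abs(y-.149)<.06)&(x>.55)&(x<.65)&(zz>.040)&(zz<.048)]; print(" seat",cv2.minAreaRect(c[:,:2].astype(np.float32)*1000),c[:,2].mean())
E
```

```text
clock: 9.68
position: [0.4592, -0.2532, 0.1906]
ee_rot: [1.923, 2.474, 0.003]
force: [2.0, -1.1, -3.2]
width: 0.168
t=9.7 pos [ 0.4592 -0.2532  0.1906] rot err/cmd: t cm [3.555e+01 2.338e+01 2.000e-02] w [ 0.38  0.25 14.29] F [ 2.  -1.1 -3.2] width mm 15.5
top 17 [0.5987 0.0951 0.0676] [[0.605, 0.096, 0.07], [0.606, 0.093, 0.066], [0.601, 0.098, 0.073], [0.6, 0.095, 0.078], [0.601, 0.093, 0.071], [0.6, 0.099, 0.068], [0.598, 0.096, 0.073], [0.598, 0.093, 0.073], [0.598, 0.091, 0.071], [0.597, 0.099, 0.068], [0.596, 0.096, 0.07], [0.596, 0.094, 0.071], [0.598, 0.092, 0.063], [0.596, 0.097, 0.062]]
top 16 [0.5985 0.1984 0.0679] [[0.604, 0.199, 0.072], [0.601, 0.201, 0.075], [0.599, 0.198, 0.079], [0.601, 0.196, 0.072], [0.598, 0.202, 0.074], [0.599, 0.199, 0.071], [0.599, 0.197, 0.072], [0.599, 0.195, 0.069], [0.597, 0.203, 0.068], [0.596, 0.199, 0.073], [0.597, 0.198, 0.067], [0.597, 0.195, 0.065], [0.6, 0.195, 0.053], [0.596, 0.201, 0.063]]
 bar [0.4519 0.1489 0.0892] [0.4473 0.4573]
 seat ((599.1504516601562, 146.97682189941406), (112.53047943115234, 95.90349578857422), 89.077400207
[... 192 characters left out ...]
3], [0.6, 0.103, 0.07], [0.603, 0.098, 0.062], [0.604, 0.102, 0.068], [0.6, 0.104, 0.065], [0.604, 0.099, 0.058], [0.605, 0.103, 0.064], [0.601, 0.104, 0.061], [0.604, 0.099, 0.052]]
scene 16 [0.6015 0.2015 0.0641] [[0.6, 0.2, 0.073], [0.599, 0.203, 0.077], [0.605, 0.181, 0.05], [0.601, 0.198, 0.066], [0.602, 0.202, 0.073], [0.602, 0.205, 0.076], [0.595, 0.205, 0.067], [0.604, 0.2, 0.065], [0.603, 0.203, 0.068], [0.6, 0.205, 0.065], [0.602, 0.199, 0.055], [0.604, 0.204, 0.065], [0.601, 0.206, 0.063], [0.604, 0.201, 0.053]]
 bar [0.453  0.1484 0.0882] [0.445  0.4586]
 seat ((602.0259399414062, 148.38404846191406), (117.25316619873047, 94.96178436279297), 89.87555694580078) 0.04396411371051009
```

View pics/pins.png

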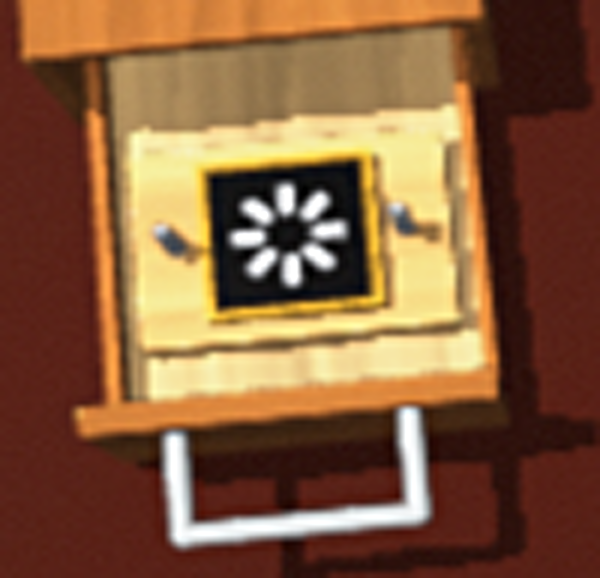

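```bash
python3 -m handwheel '[{"tx":2,"ty":1.3,"tz":0,"wx":0,"wy":0,"wz":0.8,"claw":0},{"tx":5,"ty":3.3,"tz":0,"wx":0,"wy":0,"wz":2,"claw":0},{"tx":8,"ty":5.3,"tz":0,"wx":0,"wy":0,"wz":3.2,"claw":0},{"tx":11,"ty":7.3,"tz":0,"wx":0,"wy":0,"wz":4.4,"claw":0},{"tx":14,"ty":9.2,"tz":0,"wx":0,"wy":0,"wz":5.6,"claw":0},{"tx":17,"ty":11.2,"tz":0,"wx":0,"wy":0,"wz":6.8,"claw":0},{"tx":20,"ty":13.2,"tz":0,"wx":0,"wy":0,"wz":8,"claw":0},{"tx":23,"ty":15.1,"tz":0,"wx":0,"wy":0,"wz":9.2,"claw":0},{"tx":26,"ty":17.1,"tz":0,"wx":0,"wy":0,"wz":10.4,"claw":0},{"tx":29,"ty":19.1,"tz":0,"wx":0,"wy":0,"wz":11.6,"claw":0},{"tx":32,"ty":21,"tz":0,"wx":0,"wy":0,"wz":12.9,"claw":0},{"tx":34,"ty":22.4,"tz":0,"wx":0,"wy":0,"wz":13.8,"claw":0}]'
python3 -m handwheel '[{"tx":0.8,"ty":0.6,"tz":0,"wx":0,"wy":0,"wz":0.5,"claw":0},{"tx":1.5,"ty":0.9,"tz":0,"wx":0,"wy":0,"wz":0.5,"claw":0},{"tx":1.5,"ty":0.9,"tz":0,"wx":0,"wy":0,"wz":0.5,"claw":0},{"tx":1.5,"ty":0.9,"tz":0,"wx":0,"wy":0,"wz":0.5,"claw":0}]'
python3 - <<'E'
from h import *
plan([.5985,.1487,.19],0)
E
```

```text
clock: 10.68
position: [0.5893, 0.1364, 0.184]
ee_rot: [-2.209, -2.231, 0.0]
force: [1.0, 0.8, -4.0]
width: 0.169
clock: 11.02
position: [0.5983, 0.146, 0.1841]
ee_rot: [-2.222, -2.22, 0.003]
force: [-0.5, -1.5, -4.5]
width: 0.171
t=11.0 pos [0.5983 0.146  0.1841] rot err/cmd: t cm [ 0.27  0.02 -0.59] w [-0.08  0.07 -0.05] F [-0.5 -1.5 -4.5] width mm 15.8
```

```bash
python3 -m handwheel '[{"tx":0.3,"ty":0,"tz":1,"wx":0,"wy":0,"wz":0,"claw":0},{"tx":0.3,"ty":0,"tz":2.5,"wx":0,"wy":0,"wz":0,"claw":0},{"tx":0.3,"ty":0,"tz":4,"wx":0,"wy":0,"wz":0,"claw":0},{"tx":0.3,"ty":0,"tz":5,"wx":0,"wy":0,"wz":0,"claw":0},{"tx":0.3,"ty":0,"tz":5,"wx":0,"wy":0,"wz":0,"claw":0},{"tx":0.3,"ty":0,"tz":5,"wx":0,"wy":0,"wz":0,"claw":0},{"tx":0.3,"ty":0,"tz":5,"wx":0,"wy":0,"wz":0,"claw":0}]'
python3 - <<'E'
from h import *
plan([.5985,.1487,.135],0); s=sensors.observe(); print(s["ee_rot"])
for n in("top","scene"):
    i,d=vision.get_image(n); np.savez(n+"4.npz",i=i,d=d); P=cloud(n,d)
    x,y,z=[P[...,k] for k in range(3)]
    pu=proj(n,[[.5985,.149,.11]])[0].astype(int)
    c=i[pu[1]-50:pu[1]+50,pu[0]-60:pu[0]+60]; cv2.imwrite(f"pics/{n}4.png",cv2.resize(c,None,fx=6,fy=6,interpolation=cv2.INTER_CUBIC)); print(n,pu)
    m=(d>0)&(abs(x-.5985)<.06)&(abs(y-.149)<.09)&(abs(z-.115)<.009)
    q=P[m]; print(len(q),[np.round(t,1) for t in cv2.minAreaRect(q[:,:2].astype(np.float32)*1000)], np.round(q[:,:2].min(0),4),np.round(q[:,:2].max(0),4))
    A=np.c_[q[:,:2]-[.5985,.149],np.ones(len(q))]; f=np.linalg.lstsq(A,q[:,2],rcond=None)[0]; print(" plane",np.round(f,4))
E
```

```text
clock: 11.6
position: [0.5992, 0.1501, 0.1353]
ee_rot: [2.222, 2.22, 0.001]
force: [-0.1, -0.3, -3.7]
width: 0.173
t=11.6 pos [0.5992 0.1501 0.1353] rot err/cmd: t cm [-0.14 -0.07  0.03] w [ 0.05 -0.01 -0.05] F [-0.1 -0.3 -3.7] width mm 15.9
[2.22213739e+00 2.22008450e+00 1.07941955e-03]
top [193 171]
44 [array([571.4, 205.6]), array([15.5, 23.7]), np.float64(86.5)] [0.5593 0.1984] [0.5837 0.214 ]
 plane [ 0.1388 -0.1545  0.1278]
scene [282 227]
431 [array([598.7, 156.1]), array([ 82.7, 123.9]), np.float64(0.1)] [0.5574 0.0941] [0.6401 0.218 ]
 plane [ 0.0012 -0.0058  0.1145]
```

View pics/top4.png

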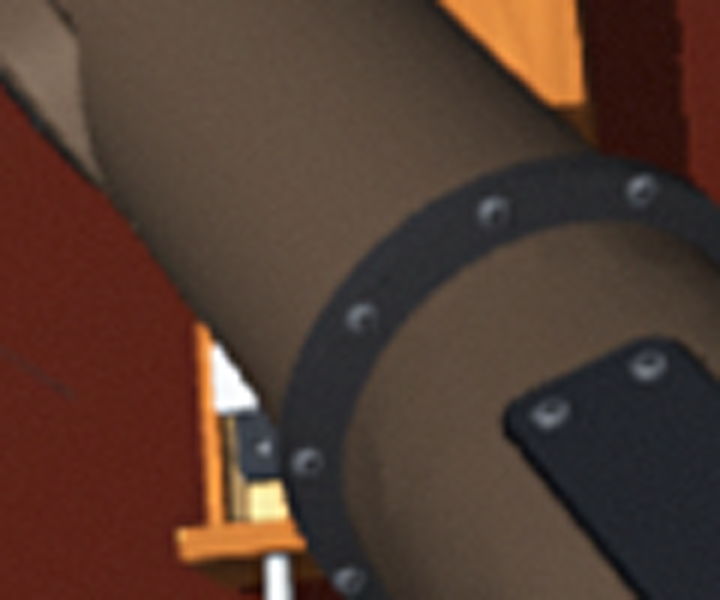

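View pics/scene4.png

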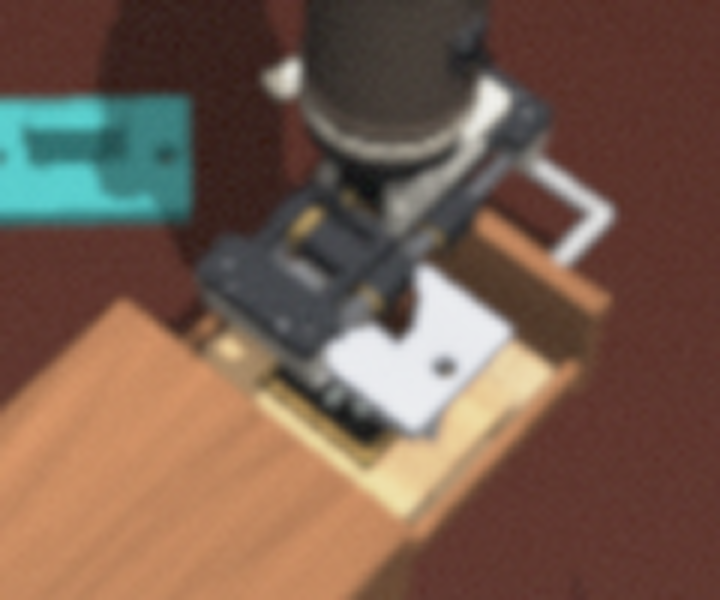

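The plate hangs level (plane slope under 0.006, top at z=0.1145) over the tray. One hole shows at (445,366) in the scene crop. I'll compare that hole with the pin tips in the same camera.

Run:
```python
from h import *
def ray(n,uv,z):
    K,t,Rm=cam(n); r=Rm@np.linalg.solve(K,[*uv,1]); return t+r*(z-t[2])/r[2]
i=np.load("scene4.npz")["i"]; g=i.min(2).astype(float)
u0,v0=282-60,227-50
c=(u0+445/6-.5,v0+366/6-.5); a,b=int(c[0]),int(c[1])
w=np.clip(200-g[b-4:b+6,a-4:a+6],0,None); V,U=np.mgrid[b-4:b+6,a-4:a+6]
print(g[b-5:b+6,a-5:a+6].astype(int))
h=((w*U).sum()/w.sum(),(w*V).sum()/w.sum()); print("hole",h,ray("scene",h,.1145))
i=np.load("scene2.npz")["i"]
pu=proj("scene",[[.599,.097,.076],[.599,.201,.076]]); print(pu)
cr=[cv2.resize(i[int(p[1])-9:int(p[1])+11,int(p[0])-9:int(p[0])+11],None,fx=19,fy=19,interpolation=cv2.INTER_NEAREST) for p in pu]
cv2.imwrite("pics/pinz.png",np.hstack(cr)); print([ (int(p[0])-9,int(p[1])-9) for p in pu])
```

```text
[[173 215 229 232 232 232 233 233 233 233 233]
 [214 228 231 232 231 232 232 232 232 233 233]
 [229 232 233 232 232 230 230 231 233 233 233]
 [231 233 232 231 226 222 220 225 230 231 232]
 [234 232 232 224 207 186 181 202 221 230 231]
 [233 232 229 213 172 143 133 161 205 228 228]
 [233 234 230 211 163 121 115 148 201 224 219]
 [234 234 233 222 196 162 156 185 212 216 200]
 [233 234 234 231 225 216 216 218 216 199 170]
 [234 235 234 234 233 231 228 219 201 173 153]
 [234 234 234 234 234 231 221 204 175 154 148]]
hole (np.float64(296.7047146401985), np.float64(238.76923076923077)) [0.60197606 0.20884741 0.1145    ]
[[269.81491796 223.90021485]
 [294.45346924 242.62005307]]
[(260, 214), (285, 233)]
```

View pics/pinz.png

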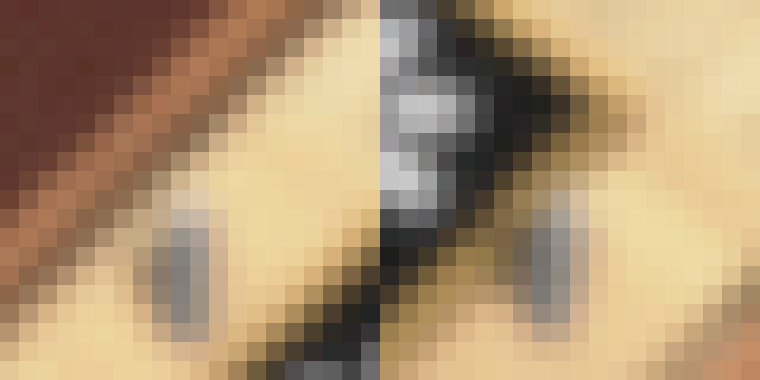

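Run:
```python
from h import *
def ray(n,uv,z):
    K,t,Rm=cam(n); r=Rm@np.linalg.solve(K,[*uv,1]); return t+r*(z-t[2])/r[2]
i=np.load("scene4.npz")["i"]; g=i.min(2).astype(float)
w=np.clip(215-g[235:241,292:299],0,None); V,U=np.mgrid[235:241,292:299]; w[4:,5:]=0
h=((w*U).sum()/w.sum(),(w*V).sum()/w.sum()); print("hole",h,ray("scene",h,.1145))
for p in((269.3,224),(294.3,243)): print(ray("scene",p,.076))
# plate corner/edge-based centre in scene: boundaries in plate-plane
z=np.load("scene0.npz"); g0=z["i"].min(2).astype(float)
print("pre-grasp holes predicted",proj("scene",[[.4576+.052*np.sin(np.radians(14))*s*-1,-.2513+.052*np.cos(np.radians(14))*s,.014] for s in(1,-1)]))
```

```text
hole (np.float64(295.5945611866502), np.float64(237.6291718170581)) [0.60113771 0.20375229 0.1145    ]
[0.60041891 0.09599293 0.076     ]
[0.6003916  0.20149991 0.076     ]
pre-grasp holes predicted [[237.2146039  162.24496076]
 [214.10171493 152.64423974]]
```

```bash
python3 -m handwheel '[{"tx":-0.2,"ty":-0.05,"tz":0.5,"wx":0,"wy":0,"wz":0,"claw":0},{"tx":-0.2,"ty":-0.05,"tz":1,"wx":0,"wy":0,"wz":0,"claw":0},{"tx":-0.2,"ty":-0.05,"tz":1.5,"wx":0,"wy":0,"wz":0,"claw":0},{"tx":-0.2,"ty":-0.05,"tz":1.5,"wx":0,"wy":0,"wz":0,"claw":0},{"tx":-0.2,"ty":-0.05,"tz":1.5,"wx":0,"wy":0,"wz":0,"claw":0}]'
python3 - <<'E'
from h import *
plan([.5987,.1476,.11],0)
E
```

```text
clock: 12.12
position: [0.5979, 0.1482, 0.1191]
ee_rot: [-2.221, -2.221, 0.002]
force: [0.5, -0.5, -4.7]
width: 0.173
t=12.1 pos [0.5979 0.1482 0.1191] rot err/cmd: t cm [-0.06  0.08  0.91] w [-0.06  0.02 -0.02] F [ 0.5 -0.5 -4.7] width mm 15.9
```

```bash
python3 -m handwheel '[{"tx":-0.05,"ty":0.05,"tz":0.4,"wx":0,"wy":0,"wz":0,"claw":0},{"tx":-0.05,"ty":0.05,"tz":0.8,"wx":0,"wy":0,"wz":0,"claw":0},{"tx":-0.05,"ty":0.05,"tz":1.1,"wx":0,"wy":0,"wz":0,"claw":0},{"tx":-0.05,"ty":0.05,"tz":1.1,"wx":0,"wy":0,"wz":0,"claw":0},{"tx":-0.05,"ty":0.05,"tz":1.1,"wx":0,"wy":0,"wz":0,"claw":0}]'
python3 - <<'E'
from h import *
plan([.5987,.1476,.08],0)
i,d=vision.get_image("scene"); cv2.imwrite("pics/scene5.png",cv2.resize(i[190:270,230:330],None,fx=7,fy=7,interpolation=cv2.INTER_CUBIC))
E
```

```text
clock: 12.53
position: [0.5986, 0.1477, 0.1084]
ee_rot: [-2.222, -2.221, 0.001]
force: [-0.1, 0.2, -4.9]
width: 0.173
t=12.5 pos [0.5986 0.1477 0.1084] rot err/cmd: t cm [-0.01  0.01  2.84] w [-0.03  0.01 -0.02] F [-0.1  0.2 -4.9] width mm 15.9
```

View pics/scene5.png

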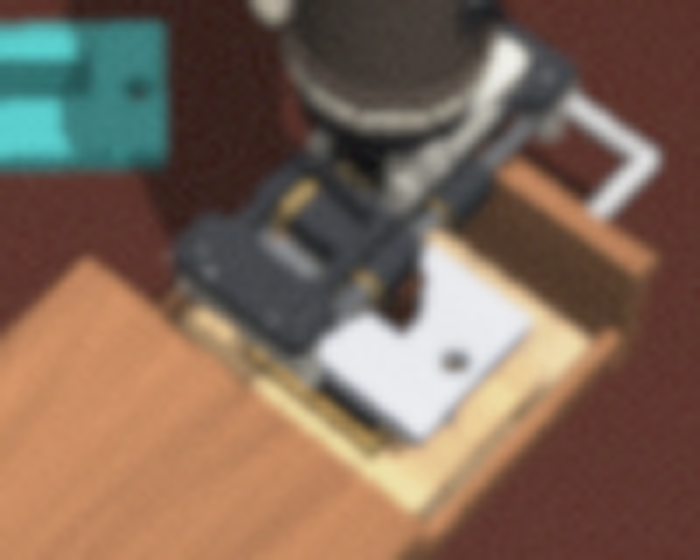

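The hole at (455,360) shows a grey tip inside it, and no contact force yet. Lower gently.

```bash
python3 -m handwheel '[{"tx":0,"ty":0,"tz":0.2,"wx":0,"wy":0,"wz":0,"claw":0},{"tx":0,"ty":0,"tz":0.4,"wx":0,"wy":0,"wz":0,"claw":0},{"tx":0,"ty":0,"tz":0.6,"wx":0,"wy":0,"wz":0,"claw":0},{"tx":0,"ty":0,"tz":0.6,"wx":0,"wy":0,"wz":0,"claw":0}]'
python3 -m handwheel '[{"tx":0,"ty":0,"tz":0.2,"wx":0,"wy":0,"wz":0,"claw":0},{"tx":0,"ty":0,"tz":0.4,"wx":0,"wy":0,"wz":0,"claw":0},{"tx":0,"ty":0,"tz":0.6,"wx":0,"wy":0,"wz":0,"claw":0},{"tx":0,"ty":0,"tz":0.6,"wx":0,"wy":0,"wz":0,"claw":0}]'
python3 - <<'E'
from h import *
plan([.5987,.1476,.08],0)
i,d=vision.get_image("scene"); cv2.imwrite("pics/scene6.png",cv2.resize(i[190:270,230:330],None,fx=7,fy=7,interpolation=cv2.INTER_CUBIC))
E
```

```text
clock: 12.92
position: [0.5985, 0.1477, 0.1022]
ee_rot: [-2.222, -2.221, 0.001]
force: [-0.5, -0.4, -4.5]
width: 0.175
clock: 13.25
position: [0.5985, 0.1477, 0.0962]
ee_rot: [-2.222, -2.221, 0.001]
force: [-0.9, -0.9, -5.0]
width: 0.172
t=13.2 pos [0.5985 0.1477 0.0962] rot err/cmd: t cm [-0.01  0.02  1.62] w [-0.04  0.01 -0.02] F [-0.9 -0.9 -5. ] width mm 15.8
```

View pics/scene6.png

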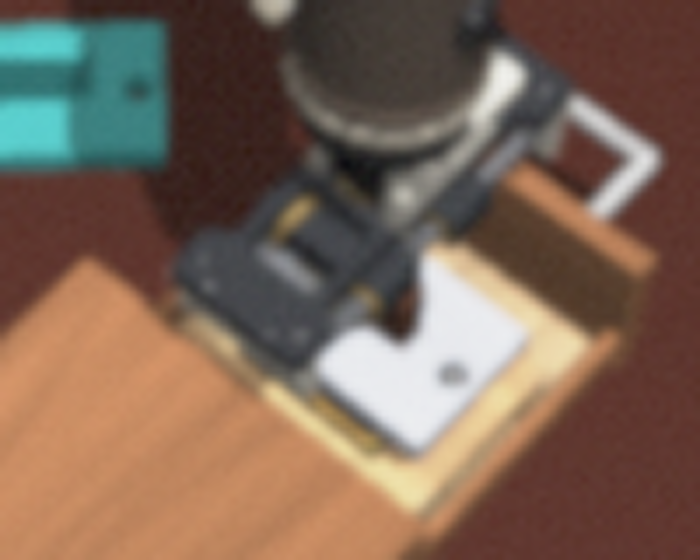

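The pin tip is visible inside the hole at (453,374), and there is no lateral force. Both pins are past their tapers, so I carry on down.

```bash
python3 -m handwheel '[{"tx":0,"ty":0,"tz":0.3,"wx":0,"wy":0,"wz":0,"claw":0},{"tx":0,"ty":0,"tz":0.6,"wx":0,"wy":0,"wz":0,"claw":0},{"tx":0,"ty":0,"tz":0.9,"wx":0,"wy":0,"wz":0,"claw":0},{"tx":0,"ty":0,"tz":1.2,"wx":0,"wy":0,"wz":0,"claw":0},{"tx":0,"ty":0,"tz":1.4,"wx":0,"wy":0,"wz":0,"claw":0},{"tx":0,"ty":0,"tz":1.4,"wx":0,"wy":0,"wz":0,"claw":0},{"tx":0,"ty":0,"tz":1.4,"wx":0,"wy":0,"wz":0,"claw":0}]'
python3 -m handwheel '[{"tx":0,"ty":0,"tz":0.1,"wx":0,"wy":0,"wz":0,"claw":0},{"tx":0,"ty":0,"tz":0.2,"wx":0,"wy":0,"wz":0,"claw":0},{"tx":0,"ty":0,"tz":0.2,"wx":0,"wy":0,"wz":0,"claw":0},{"tx":0,"ty":0,"tz":0.2,"wx":0,"wy":0,"wz":0,"claw":0}]'
```

```text
clock: 13.88
position: [0.5987, 0.1478, 0.0825]
ee_rot: [-2.222, -2.221, 0.0]
force: [0.4, -0.6, -4.6]
width: 0.171
clock: 14.22
position: [0.5988, 0.1478, 0.0807]
ee_rot: [2.222, 2.221, -0.0]
force: [-0.8, -0.4, -3.4]
width: 0.168
```

```bash
python3 -m handwheel '[{"tx":0,"ty":0,"tz":0.1,"wx":0,"wy":0,"wz":0,"claw":0},{"tx":0,"ty":0,"tz":0.1,"wx":0,"wy":0,"wz":0,"claw":0},{"tx":0,"ty":0,"tz":0.1,"wx":0,"wy":0,"wz":0,"claw":0}]'
python3 -m handwheel '[{"tx":0,"ty":0,"tz":0.1,"wx":0,"wy":0,"wz":0,"claw":0},{"tx":0,"ty":0,"tz":0.1,"wx":0,"wy":0,"wz":0,"claw":0},{"tx":0,"ty":0,"tz":0.1,"wx":0,"wy":0,"wz":0,"claw":0}]'
```

```text
clock: 14.47
position: [0.5988, 0.1478, 0.0797]
ee_rot: [2.222, 2.221, -0.0]
force: [0.1, 0.1, -4.7]
width: 0.173
clock: 14.72
position: [0.599, 0.1479, 0.079]
ee_rot: [2.222, 2.221, 0.001]
force: [-0.0, -0.8, -1.4]
width: 0.17
```

Force is dropping, so contact is starting. A little more.

```bash
python3 -m handwheel '[{"tx":0,"ty":0,"tz":0.1,"wx":0,"wy":0,"wz":0,"claw":0},{"tx":0,"ty":0,"tz":0.1,"wx":0,"wy":0,"wz":0,"claw":0},{"tx":0,"ty":0,"tz":0.1,"wx":0,"wy":0,"wz":0,"claw":0}]'
python3 - <<'E'
from h import *
plan([.5987,.1476,.08],0)
i,d=vision.get_image("scene"); P=cloud("scene",d); x,y,z=[P[...,k] for k in range(3)]
m=(d>0)&(abs(x-.599)<.045)&(abs(y-.15)<.07)&(abs(z-.058)<.012); m&=i.min(2)>180
q=P[m]; A=np.c_[q[:,:2]-[.5985,.149],np.ones(len(q))]; print(len(q),np.round(np.linalg.lstsq(A,q[:,2],rcond=None)[0],4),np.median(q[:,2]))
E
```

```text
clock: 14.97
position: [0.5997, 0.1479, 0.0789]
ee_rot: [2.221, 2.22, 0.002]
force: [-0.4, -2.2, 7.2]
width: 0.179
t=15.0 pos [0.5997 0.1479 0.0789] rot err/cmd: t cm [-0.03 -0.1  -0.11] w [ 0.11 -0.01 -0.04] F [-0.4 -2.2  7.2] width mm 16.4
353 [0.001  0.0038 0.0579] 0.05809572622747683
```

The plate's top is level at 0.058 m, which is 44 mm plus 14 mm, so it is seated with about 11 N of contact. Release and lift.

```bash
python3 -m handwheel '[{"tx":0,"ty":0,"tz":-0.05,"wx":0,"wy":0,"wz":0,"claw":0},{"tx":0,"ty":0,"tz":-0.05,"wx":0,"wy":0,"wz":0,"claw":0.25},{"tx":0,"ty":0,"tz":-0.05,"wx":0,"wy":0,"wz":0,"claw":0.45},{"tx":0,"ty":0,"tz":-0.05,"wx":0,"wy":0,"wz":0,"claw":0.45},{"tx":0,"ty":0,"tz":-0.05,"wx":0,"wy":0,"wz":0,"claw":0.45},{"tx":0,"ty":0,"tz":-0.05,"wx":0,"wy":0,"wz":0,"claw":0.45}]'
python3 -m handwheel '[{"tx":0,"ty":0,"tz":-1,"wx":0,"wy":0,"wz":0,"claw":0.45},{"tx":0,"ty":0,"tz":-3,"wx":0,"wy":0,"wz":0,"claw":0.45},{"tx":0,"ty":0,"tz":-6,"wx":0,"wy":0,"wz":0,"claw":0.45},{"tx":0,"ty":0,"tz":-9,"wx":0,"wy":0,"wz":0,"claw":0.45},{"tx":0,"ty":0,"tz":-12,"wx":0,"wy":0,"wz":0,"claw":0.45},{"tx":0,"ty":0,"tz":-15,"wx":0,"wy":0,"wz":0,"claw":0.45}]'
```

```text
clock: 15.52
position: [0.5987, 0.1479, 0.0781]
ee_rot: [-2.222, -2.221, 0.0]
force: [-0.2, 0.3, -0.6]
width: 0.441
clock: 16.02
position: [0.5985, 0.1479, 0.2305]
ee_rot: [2.222, 2.221, 0.001]
force: [1.2, -0.1, -0.2]
width: 0.453
```

```bash
python3 -m handwheel '[{"tx":-4,"ty":-1,"tz":-1,"wx":0,"wy":0,"wz":0,"claw":0.45},{"tx":-8,"ty":-2,"tz":-1,"wx":0,"wy":0,"wz":0,"claw":0.45},{"tx":-12,"ty":-3,"tz":-1,"wx":0,"wy":0,"wz":0,"claw":0.45},{"tx":-16,"ty":-4,"tz":-1,"wx":0,"wy":0,"wz":0,"claw":0.45},{"tx":-20,"ty":-5,"tz":-1,"wx":0,"wy":0,"wz":0,"claw":0.45},{"tx":-24,"ty":-6,"tz":-1,"wx":0,"wy":0,"wz":0,"claw":0.45},{"tx":-28,"ty":-7,"tz":-1,"wx":0,"wy":0,"wz":0,"claw":0.45},{"tx":-32,"ty":-8,"tz":-1,"wx":0,"wy":0,"wz":0,"claw":0.45},{"tx":-32,"ty":-8,"tz":-1,"wx":0,"wy":0,"wz":0,"claw":0.45},{"tx":-32,"ty":-8,"tz":-1,"wx":0,"wy":0,"wz":0,"claw":0.45}]'
python3 - <<'E'
from h import *
i,d=vision.get_image("top"); cv2.imwrite("pics/top7.png",i); P=cloud("top",d); x,y,z=[P[...,k] for k in range(3)]
m=(d>0)&(abs(x-.599)<.06)&(abs(y-.15)<.09)&(abs(z-.058)<.009)&(i.min(2)>180)
q=P[m]; A=np.c_[q[:,:2]-[.5985,.149],np.ones(len(q))]; print(len(q),np.round(np.linalg.lstsq(A,q[:,2],rcond=None)[0],4),cv2.minAreaRect(q[:,:2].astype(np.float32)*1000))
b=P[(d>0)&(abs(y-.149)<.04)&(x>.43)&(x<.47)&(z>.075)]; print("bar",b.mean(0),b[:,0].min(),b[:,0].max())
cv2.imwrite("pics/top7z.png",cv2.resize(i[135:240,140:260],None,fx=6,fy=5.5,interpolation=cv2.INTER_CUBIC))
E
```

```text
clock: 16.85
position: [0.5177, -0.1753, 0.2388]
ee_rot: [2.228, 2.214, -0.001]
force: [0.0, 1.5, 0.8]
width: 0.45
1103 [ 0.0047 -0.0019  0.0583] ((599.7903442382812, 147.10536193847656), (129.7896728515625, 81.2281265258789), 89.68659210205078)
bar [0.45271035 0.14941612 0.08920207] 0.4480174887921933 0.4583537629867531
```

View pics/top7.png

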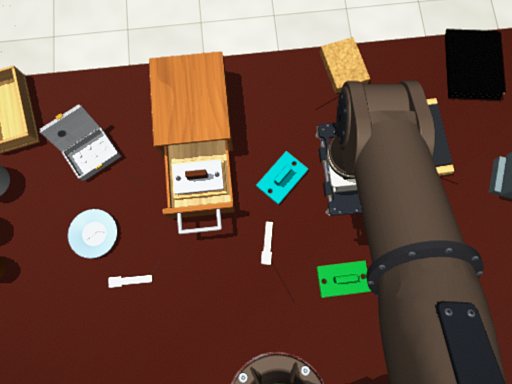

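View pics/top7z.png

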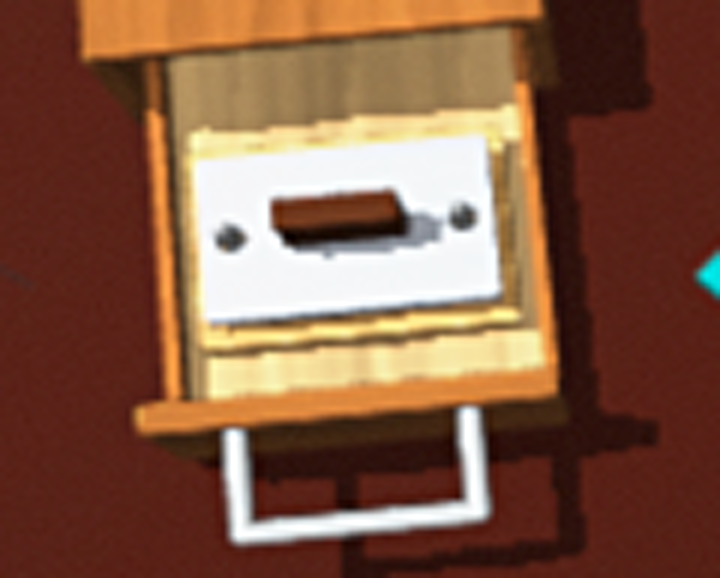

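The plate lies over both pins, which show in its holes at (230,237) and (463,215) in the crop. The bar read 0.8 mm farther in than before, so I'll check whether the tray moved.

Run:
```python
from h import *
a=np.load("top2.npz")["i"]; 
ims=[vision.get_image("top")[0] for _ in range(3)]; g=lambda i:cv2.cvtColor(i,cv2.COLOR_BGR2GRAY).astype(np.float32)
for b in ims+[]:
  for nm,(r0,r1,c0,c1) in dict(bar=(206,238,170,230),panelbar=(200,238,160,240),cabinet=(50,135,145,235),saucer=(200,265,60,125)).items():
    print(nm,np.round(cv2.phaseCorrelate(g(a)[r0:r1,c0:c1],g(b)[r0:r1,c0:c1],cv2.createHanningWindow((c1-c0,r1-r0),cv2.CV_32F)),3))
```

```text
Traceback (most recent call last):
ValueError: setting an array element with a sequence. The requested array has an inhomogeneous shape after 1 dimensions. The detected shape was (2,) + inhomogeneous part.
```

Run:
```python
from h import *
a=np.load("top2.npz")["i"]; 
b=vision.get_image("top")[0]; g=lambda i:cv2.cvtColor(i,cv2.COLOR_BGR2GRAY).astype(np.float32)
for nm,(r0,r1,c0,c1) in dict(bar=(206,238,170,230),panelbar=(200,238,160,240),cabinet=(50,135,145,235),saucer=(200,265,60,125)).items():
    print(nm,cv2.phaseCorrelate(g(a)[r0:r1,c0:c1],g(b)[r0:r1,c0:c1],cv2.createHanningWindow((c1-c0,r1-r0),cv2.CV_32F)))
print(sensors.observe()["position"],sensors.observe()["force"],sensors.observe()["clock"])
```

```text
bar ((-0.13031279886466507, -0.1925957313451434), 0.9728979001442591)
panelbar ((-0.08472107136601181, -0.3541269542964649), 0.9458249445259571)
cabinet ((-0.04313774987490859, -0.055072659277740854), 1.0029513096515044)
saucer ((0.022232729434755072, 0.002979597658821831), 0.9933443520172143)
[ 0.51917023 -0.17038952  0.23848163] [ 0.08264199 -0.0175196   0.18421934] 17.1
```

The tray has crept in about 0.5–0.9 mm of its 180 mm, which is negligible. Pulling again would risk disturbing the seated plate, so I'm handing in.

```bash
python3 -c "
from cell import arm
print(arm.sign_off())"
```

```text
the job is handed in; nothing more can be done
None
```

The tray is pulled out and the two-hole pressing plate lies flat on the coaster over both guide pins. I handed the job in at about 17 s.

- **Tray:** I pulled it by its bar until the reaction force rose to about 40 N, which was the stop.
- **Plate:** I lowered it level, and no side force showed on the way down. I stopped at a light contact of about 11 N, then opened the jaws and backed away.

**Last checks**
- The plate's top is level at z ≈ 0.058 m, as expected for a seated plate. Both pins show in its holes and the gripper touches nothing.
- One check disagreed slightly: comparing the top-camera pictures, the tray crept in roughly 0.5–0.9 mm from its stop while the plate was being seated. I left it rather than disturb the plate.
- The saucer had not moved, and the two scrapers and the green and turquoise plates looked unmoved in the top view. The arm partly or fully hid the flat weight and the third scraper in the last picture, so I did not check those two.

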